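Shut down the size warmer: control off, pot onto the cork mat, lid on

TASK

Work with the size warmer is over. First turn its rotary control all the way back to off, then lift the steel pot up out of the heating collar by its handle, keep it upright and set it down gently, wholly on the round cork mat. Then put the lid properly on the pot so that it lies flat with its lip inside the rim, and do not knock over any glassware.

Things in the scene. Friction and masses are not known exactly. Their poses are not given: they have to be found in the camera images.
- warmer: white bench warmer, fixed, 120 mm deep (own x) by 250 mm wide (own y), deck 48 mm above the desk. Origin: centre of its underside; +x to its back, +y to its left. A round steel heating collar, 94 mm inside, 110 mm outside, rim 76 mm above the desk, is centred at own (0, -0.060); the hot plate in it, on which the pot stands, is 50 mm above the desk
- heat_knob_grip (a point): grip point of the black rotary control on the deck, on its vertical axis, 85 mm above the desk, at own (0, 0.082) of the warmer. The control has an upright bar grip 49 mm long, 14 mm thick, from 62 to 92 mm above the desk; the point's x axis lies along the bar and turns with it. A white line on the bar's top marks its pointer end (point's -x)
- heat_knob (a joint): angle of the rotary control, rad, 0 to 1.5. 0 = off, at the stop: bar along the warmer's own x, pointer to the warmer's front (-x, robot's side) at the long white tick. Seen from above it grows clockwise; turn it anticlockwise (positive about z) to switch off. No spring, friction about 0.04 N m: it stays where it is left
- pot: round steel pot, 95 mm high, 77 mm wide at the base, 90 mm at the rim, wall 3 mm, 0.25 to 0.46 kg, open on top. It starts standing in the heating collar with about 5 mm play round it, 26 mm below the collar's rim. Origin: centre of its underside; own z up; own +x points to the handle
- pot_handle (a point): middle of the handle's upright black grip, 80 mm from the pot's axis along its +x, 66 mm above its underside. The grip is 18 mm thick along own y, 12 mm radially, 44 mm high (40 to 84 mm above the underside); a flat steel strap 14 mm wide, top at 89 mm, joins it to the pot. 31 mm free between grip and wall. Pinch from above, fingers closing along own y
- pot_rim (a point): centre of the pot's mouth, 95 mm above its underside; the mouth is 84 mm wide inside
- lid: round steel lid, 100 mm across, 0.15 kg, lying on the desk on its lip. Origin: centre of the lip's underside. The lip is 77 mm across (73 mm at its tapered foot) and 8 mm deep; the disc is 8 to 12 mm above the origin. Seated on the pot, its origin is 87 mm above the pot's underside, 8 mm below the rim
- lid_knob (a point): top centre of the lid's round black knob, 37 mm above the lid's origin; the knob is 26 mm in diameter and 25 mm high, to be pinched from above in any direction
- mat: round cork mat, 120 mm across, 6 mm thick, fixed to the desk. Origin: centre of its underside, on the desk
- amber_flask: bystander: amber long-necked glass flask, 58 mm wide, 176 mm high, loose at the back; origin at the centre of its foot
- erlenmeyer: bystander: small corked conical glass flask, 61 mm wide, 97 mm high, loose at the right side; origin at the centre of its foot
- beaker: bystander: glass beaker of cotton rolls, 70 mm wide, 84 mm high, loose at the left back; origin at the centre of its foot

How it is judged:
On the way, in this order (a step that is already met when the one before it is completed fails the run):
1. the rotary control is turned off while the pot still stands in the collar (value of joint heat_knob below 0.12 rad and z of pot in the frame of warmer between 0.045 and 0.056 m and y of pot in the frame of warmer below -0.03 m), for 0.2 s.
2. the pot is lifted by its handle, free of the warmer (contact force between pot and warmer below 0.01 N and z of pot in the frame of warmer above 0.078 m and contact force between pot and the fingers above 0.5 N and distance between the grasp point and pot_handle below 0.045 m), for 0.1 s.
3. the pot stands upright, wholly on the cork mat (horizontal distance between pot and mat below 0.023 m and z of pot in the frame of mat below 0.01 m and angle between pot's own z axis and vertical below 0.06 rad and contact force between pot and the fingers below 0.1 N), for 0.2 s.
4. the lid lies flat on the pot, its lip inside the rim (horizontal distance between lid and pot_rim below 0.007 m and z of lid in the frame of pot below 0.0895 m and angle between the z axis of lid and the z axis of pot, either way round below 0.05 rad), for 0.2 s.
At the end, for the whole second after the job is handed in: control within 0.12 rad of off; pot at rest, upright (0.06 rad), standing on the mat, axis within 23 mm of the mat's centre; lid at rest, right way up and flat on the pot (0.05 rad), within 7 mm of centre, lip inside the rim (lid origin 83 to 89.5 mm above the pot's underside) (all of step 4 and value of joint heat_knob below 0.12 rad and horizontal distance between pot and mat below 0.023 m and z of pot in the frame of mat between 0.003 and 0.01 m and angle between pot's own z axis and vertical below 0.06 rad and z of lid in the frame of pot above 0.083 m and angle between lid's own z axis and vertical below 0.1 rad and linear speed of each of pot, lid below 0.02 m/s); the robot touches nothing.
It fails at once if the pot is tipped by more than 30 degrees (angle between pot's own z axis and vertical above 0.52 rad).
It fails at once if the pot is slammed on the mat (over 250 N) (contact force between pot and mat above 250 N).
It fails at once if the pot is let go in the air, more than 10 mm above the mat (horizontal distance between pot and mat below 0.08 m and z of pot in the frame of mat above 0.016 m and contact force between pot and the fingers below 0.01 N).
It fails at once if a glass bystander (amber flask, conical flask or beaker) is knocked over (angle between any of amber_flask, erlenmeyer, beaker's own z axis and vertical above 0.4 rad).
It also fails if it takes over 64 s, if anything falls off the work surface, if the arm or the gripper's body presses on something with over 40 N, if the wrist force passes 120 N, or if a joint passes its speed limit or range.

ROBOT

A 7-joint arm with a two-finger parallel gripper is mounted at the origin on a cart in front of the work surface, level with it; the furniture and walls round the work are solid. World frame = base frame: x ahead of the robot, y to its left, z up, the work surface at z = 0. Lengths are in m, angles in rad, forces in N, time in s.
With the tool pointing down it reaches from about 0.425 to 0.875 m from the base axis. Payload 4.7 kg.
Tool frame: the origin (TCP) lies midway between the tips of the shut fingers; the grasp point (between the pads) lies 19 mm behind it; z points along the fingers, y is the line along which they close (so a half turn about z gives the same grasp; the last joint's range is limited). The gripper opens to 87 mm and grips with 3 to 60 N. Pads are 19 mm wide; open, the fingers measure 117 mm over their backs; the gripper's body (75 mm by 190 mm) begins 51 mm behind the grasp point.
Start: joints at [-1.192, 0.321, -0.07, 1.45, 0.023, 1.371, -0.057], TCP at [0.232, 0.607, 0.223] pointing down, gripper open.
Joint ranges: [-2.86, 2.86], [-0.3, 2.09], [-1.38, 1.24], [0.06, 2.45], [-1.56, 4.7], [0.09, 2.05], [-2.69, 2.69]. Speed limits (rad/s): [2.57, 2.57, 3.14, 3.14, 3.14, 3.14, 3.14].

INTERFACE

Orientations are given as a rotation vector (axis times angle).
In Python, from bench import ctrl gives the robot as it stands. The module is installed in compiled form; this text tells all that it offers.
- The arm moves only by the shell command python3 -m handwheel 'ROWS' [FORCE]. ROWS is JSON, a list of rows, each a list of 7 numbers: the finger opening in m, from 0 to 0.087, then the shift along the tool's x, y, z in m, then the turn, a rotation vector about the tool's x, y, z in degrees. A call has 1 to 12 rows; each row shifts and turns the commanded pose from where the row before left it, along the tool's axes as they then stand; what a row does not reach is not made up. A row lasts 1/8 s, in which the tool goes at most 62.5 mm and 10.7 degrees, less where a joint would pass 70% of its speed; a pose out of reach is approached as far as the arm can. A call is refused whole if a number of a shift passes 0.0625 or a number of a turn 10.7, either way. A call with a gripper value outside its range is refused whole. The fingers move at their own pace and stop on an object; FORCE is the grip in N (left out, the last holds). Time passes only in rows, so rows that do not move let the fingers close. It gives the time, the measured TCP pose, the force, the opening and the grip force at its end, in the units of the state.
- ctrl.get_state(): the state, without advancing time (a new reading comes with each control period).
- ctrl.get_image(name): name is "scene" or "top" or "wrist"; returns (picture, depth): 480x640x3 uint8, blue, green, red; 480x640 float32, m along the optical axis (not along the pixel's ray), 0 where there is no reading.
- ctrl.camera_info(name): a dict with "intrinsics" (3x3 intrinsics, pixels), "R" (3x3) and "t" (3): a world point X has camera coordinates R X + t. Camera axes: x right, y down, z forward; pixel columns grow to the right and rows downward; lengths in m; the calibration is good to about 2 mm. A picture is of the moment at which its call begins: read the wrist's pose just before it. camera_info takes no time and is no camera call; for the wrist camera it gives the pose at the moment of the call.
- ctrl.close_job(): hands the job in; it is judged then, once.
The state is a dict: "time": time; "joint_positions": joint angles; "qd": joint speeds; "joint_torque": joint torques, N m; "position": TCP position; "tool_rot": TCP orientation; "ft_force": force on the tool from outside, world axes, zero at the start; "torque": the same for the moment, N m; "grip_width": opening from 0.0 (shut) to 1.0 (fully open); "grip_force": force on a finger pad.
Only numpy, scipy, OpenCV 4.12 (cv2) and the standard library are available. Lean on these libraries where they do the work, as an engineer would, in place of code of your own. Each camera call takes 0.05 s, during which the arm holds its last target. There are 200 camera calls.

## Working session

There is one attempt and no reset: what is moved stays moved. The work goes in short steps, Python scripts to look and compute and a shell command to move; the robot and the scene stay as the last step left them, time stands still between calls to the robot, and variables do not carry over. Pictures are saved under pics/ and viewed, at most 10 in all, crops included, and the job is handed in when it is done.

```bash
mkdir -p pics; python3 - <<'E'
from bench import ctrl
import cv2, numpy as np
s=ctrl.get_state(); print({k:np.round(v,3).tolist() for k,v in s.items()})
for n in("top","scene"):
    im,d=ctrl.get_image(n); cv2.imwrite(f"pics/{n}0.png",im); np.savez(f"{n}0.npz",im=im,d=d)
    c=ctrl.camera_info(n); print(n,{k:np.round(v,4).tolist() for k,v in c.items()})
E
```

```text
{'time': 0.0, 'joint_positions': [-1.192, 0.322, -0.07, 1.452, 0.023, 1.371, -0.057], 'qd': [-0.0, -0.001, 0.0, 0.0, -0.002, -0.0, 0.002], 'joint_torque': [-0.0, -49.129, -0.404, -31.252, -0.064, 0.044, 0.0], 'position': [0.232, 0.607, 0.221], 'tool_rot': [-0.57, -3.089, 0.003], 'ft_force': [-0.396, -0.013, 0.649], 'torque': [-0.019, 0.021, -0.012], 'grip_force': 0.0, 'grip_width': 0.998}
top {'intrinsics': [[482.7319, 0.0, 322.0153], [0.0, 482.7319, 239.8411], [0.0, 0.0, 1.0]], 'R': [[0.0141, -0.9999, -0.0043], [-0.9885, -0.0133, -0.1508], [0.1508, 0.0064, -0.9885]], 't': [-0.0443, 0.6203, 1.1368]}
scene {'intrinsics': [[569.3983, 0.0, 307.9159], [0.0, 569.3983, 236.3081], [0.0, 0.0, 1.0]], 'R': [[0.7362, -0.6766, 0.0129], [-0.4482, -0.5017, -0.7399], [0.5071, 0.539, -0.6726]], 't': [-0.4661, 0.3418, 1.1234]}
```

View pics/top0.png

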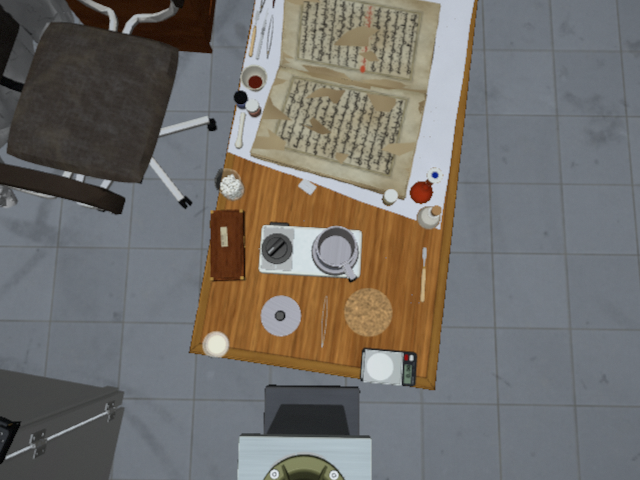

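View pics/scene0.png

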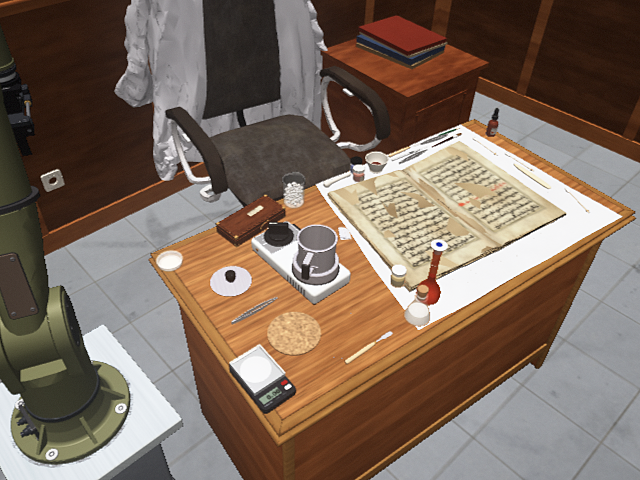

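The top view shows the warmer around (310,250), with the knob at (277,248), pot mouth at (335,248) and handle at (350,272). The lid is at (281,316) and the mat at (368,312). The scene view agrees, and the glassware is well away to the back and right.

```bash
cat > h.py <<'E'
from bench import ctrl
import cv2, numpy as np
def ray(info,u,v,z):
    K,R,t=[np.array(info[k]) for k in("intrinsics","R","t")]
    d=R.T@np.linalg.solve(K,[u,v,1.]); c=-R.T@t
    return c+d*(z-c[2])/d[2]
def cloud(info,d):
    K,R,t=[np.array(info[k]) for k in("intrinsics","R","t")]
    v,u=np.mgrid[:480,:640]; p=np.stack([(u-K[0,2])/K[0,0]*d,(v-K[1,2])/K[1,1]*d,d],-1)
    return (p-t)@R
E
python3 - <<'E'
from h import *
f=np.load("top0.npz"); im,d=f["im"],f["d"]; I=ctrl.camera_info("top"); P=cloud(I,d)
hsv=cv2.cvtColor(im,cv2.COLOR_BGR2HSV)
for n,(u,v) in dict(desk=(300,290),mat=(368,312),lid=(270,305),lidk=(280,316),deck=(305,235),potfloor=(335,248)).items(): print(n,P[v,u].round(4),im[v,u],hsv[v,u])
def blob(m,box):
    x0,y0,x1,y1=box; q=np.zeros((480,640),np.uint8); q[y0:y1,x0:x1]=m[y0:y1,x0:x1]
    c=max(cv2.findContours(q,0,2)[0],key=cv2.contourArea); return c
def rep(n,m,box,z):
    c=blob(m,box); (u,v),(a,b),th=cv2.minAreaRect(c)
    (eu,ev),_,_=cv2.fitEllipse(c)
    w=np.array([ray(I,*q[0],z)[:2] for q in c]); r=cv2.minAreaRect((w*1000).astype(np.float32))
    print(n,"px",round(u,1),round(v,1),"ell",ray(I,eu,ev,z).round(4),"rect",np.round(r[0],1),np.round(r[1],1),round(r[2],1))
Z=P[...,2]
lidm=((hsv[...,1]<50)).astype(np.uint8)
rep("lid",lidm,(250,285,310,345),.012)
rep("lidknob",(hsv[...,2]<80).astype(np.uint8),(265,300,297,332),.037)
rep("mat",(Z>.003).astype(np.uint8),(335,283,400,342),.006)
rep("mat_hsv",((hsv[...,0]>8)&(hsv[...,2]>150)).astype(np.uint8),(335,283,400,342),.006)
rep("warmer",((Z>.03)&(Z<.056)).astype(np.uint8),(245,215,375,285),.048)
rep("potrim",(Z>.12).astype(np.uint8),(300,215,375,290),.145)
rep("knobbar",((Z>.08)).astype(np.uint8),(255,225,300,275),.092)
big=np.hstack([cv2.resize(im[215:295,250:370],None,fx=6,fy=6,interpolation=cv2.INTER_CUBIC)])
cv2.imwrite("pics/crop.png",big)
E
```

```text
desk [ 0.5     0.018  -0.0011] [ 51 102 146] [ 16 166 146]
mat [ 0.4476 -0.1523  0.0038] [ 94 137 171] [ 17 115 171]
lid [0.4614 0.0913 0.0085] [175 166 164] [115  16 175]
lidk [0.435  0.0629 0.0396] [90 91 91] [30  3 91]
deck [0.6321 0.0061 0.0487] [225 222 213] [ 98  14 225]
potfloor [ 0.5999 -0.0676  0.056 ] [168 158 156] [115  18 168]
lid px 280.5 315.5 ell [0.4364 0.0641 0.012 ] rect [436.3  64.3] [95.1 96.6] 0.8
lidknob px 279.8 315.3 ell [0.4368 0.0639 0.037 ] rect [436.7  63.8] [20.5 22. ] 45.9
mat px 368.3 310.8 ell [ 0.4489 -0.1531  0.006 ] rect [ 451.  -152.8] [123.4 121.6] 7.8
mat_hsv px 366.8 315.9 ell [ 0.4468 -0.1476  0.006 ] rect [ 437.6 -148.9] [117.4 145.1] 78.2
warmer px 303.8 249.0 ell [0.5894 0.0242 0.048 ] rect [598.1   8.7] [218.4 128. ] 87.4
potrim px 342.4 249.6 ell [ 0.5858 -0.0723  0.145 ] rect [584.9 -82.2] [123.7  91.5] 54.9
knobbar px 275.5 246.0 ell [0.5977 0.0734 0.092 ] rect [598.   73.2] [15.2 48.2] 46.4
```

View pics/crop.png

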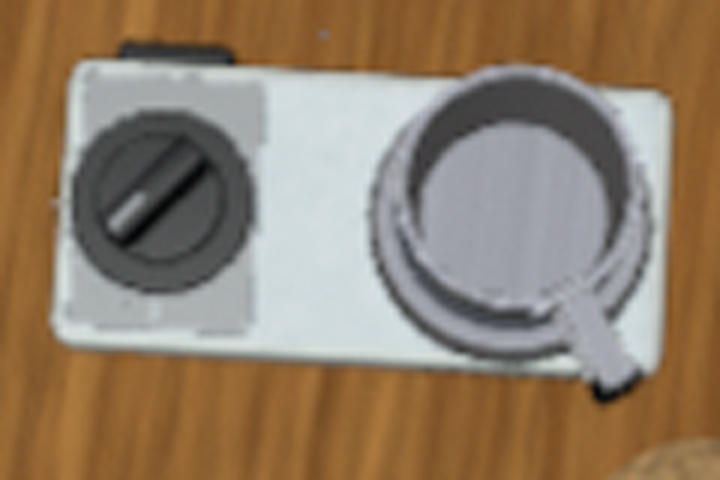

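The crop shows the white pointer at the front-left end of the bar, crop (125,215). Off is therefore about 40° anticlockwise. The handle's black end is at crop (615,385), which is front-right of the pot. Next I'll refine the yaw and handle position and compute the first move.

```bash
cat >> h.py <<'E'
from scipy.spatial.transform import Rotation as Ro
def to(x,y,z,ydir=None):
    """tool-axis shift (mm) from the present pose; turn about tool z (deg) so that tool y lies along world angle ydir"""
    s=ctrl.get_state(); M=Ro.from_rotvec(s["tool_rot"]).as_matrix(); p=np.array(s["position"])
    print("t",round(s["time"],2),"pos",p.round(4),"tilt",np.degrees(np.arccos(-M[2,2])).round(2),"width",round(s["grip_width"]*87,1),"gf",np.round(s["grip_force"],1),"ft",np.round(s["ft_force"],1))
    print("shift mm",(M.T@(np.array([x,y,z])-p)*1000).round(1))
    if ydir is not None:
        a=np.degrees(np.arctan2(M[1,1],M[0,1])); e=(ydir-a+90)%180-90
        print("ydir",a.round(1),"turn tool z",round(-e,1),"j7",round(s["joint_positions"][6],3))
E
python3 - <<'E'
from h import *
f=np.load("top0.npz"); im,d=f["im"],f["d"]; I=ctrl.camera_info("top"); P=cloud(I,d); Z=P[...,2]
m=(Z>.13)&(Z<.155); m[:215]=0;m[290:]=0;m[:,:300]=0;m[:,375:]=0
q=P[m]
# rim circle: fit, reject handle
c=np.array([.6,-.07])
for _ in range(20):
    r=np.hypot(*(q[:,:2]-c).T); k=(r>38)|True if _<1 else (r<.049)
    a=q[k]; s=np.linalg.lstsq(np.c_[2*a[:,:2],np.ones(len(a))],(a[:,:2]**2).sum(1),rcond=None)[0]; c=s[:2]
r=np.hypot(*(q[:,:2]-c).T); R=np.sqrt(s[2]+c@c)
h=q[r>.052]; dv=h[:,:2].mean(0)-c
print("pot",c.round(4),"R",R.round(4),"n",len(q),"handle dir",np.degrees(np.arctan2(dv[1],dv[0])).round(1),"h far",(r.max()).round(4),"z",h[:,2].mean().round(4),len(h))
u=dv/np.hypot(*dv); print("grip",(c+.08*u).round(4))
hsv=cv2.cvtColor(im,cv2.COLOR_BGR2HSV)
w=((hsv[...,1]<40)&(hsv[...,2]>205)).astype(np.uint8)
w=((abs(Z-.048)<.006)).astype(np.uint8); 
# front edge: lowest deck pixel in the columns 262..330
e=[];b=[]
for col in range(264,328,2):
    v=np.where(w[215:290,col])[0]+215; e.append(ray(I,col,v.max()+.5,.048)[:2])
    if col>293 and col<312: b.append(ray(I,col,v.min()-.5,.048)[:2])
e=np.array(e); k=np.polyfit(e[:,1],e[:,0],1); print("front edge slope deg (own y dir: dx/dy)",np.degrees(np.arctan(k[0])),"resid",(e[:,0]-np.polyval(k,e[:,1])).std(), "x at y=.01",np.polyval(k,.01))
print("back x",np.mean(b,0))
kn=np.array([.598,.0732]); 
for y in(-3,-2,-4): print(y,"collar centre from knob",kn-.142*np.array([-np.sin(np.radians(y)),np.cos(np.radians(y))]))
to(.598,.0732,.16,46.4)
E
```

```text
pot [ 0.5933 -0.069 ] R 0.0437 n 432 handle dir -151.5 h far 0.0849 z 0.1376 98
grip [ 0.523  -0.1072]
front edge slope deg (own y dir: dx/dy) 2.0268164759552683 resid 0.0011481695087429682 x at y=.01 0.5375561206049957
back x [0.6538407  0.01393031]
-3 collar centre from knob [ 0.59056829 -0.06860539]
-2 collar centre from knob [ 0.59304427 -0.0687135 ]
-4 collar centre from knob [ 0.58809458 -0.0684541 ]
t 0.1 pos [0.2318 0.6067 0.2216] tilt 0.1 width 87.0 gf 0.0 ft [-0.1  1.4  0.2]
shift mm [-532.5 -367.6   62.3]
ydir 69.1 turn tool z 22.7 j7 -0.057
```

```bash
python3 -m handwheel '[[0.06,-0.0484,-0.0334,0.002,0,0,0],[0.06,-0.0484,-0.0334,0.002,0,0,0],[0.06,-0.0484,-0.0334,0.002,0,0,0],[0.06,-0.0484,-0.0334,0.002,0,0,0],[0.06,-0.0484,-0.0334,0.002,0,0,0],[0.06,-0.0484,-0.0334,0.002,0,0,0],[0.06,-0.0484,-0.0334,0.002,0,0,0],[0.06,-0.0484,-0.0334,0.002,0,0,0],[0.06,-0.0484,-0.0334,0.002,0,0,0],[0.06,-0.0484,-0.0334,0.002,0,0,0],[0.06,-0.0484,-0.0334,0.002,0,0,0]]' 20; python3 -m handwheel '[[0.06,0,0,0,0,0,8],[0.06,0,0,0,0,0,8],[0.06,0,0,0,0,0,6.7],[0.06,0,0,0,0,0,0],[0.06,0,0,0,0,0,0]]'
python3 - <<'E'
from h import *
to(.598,.0732,.075,46.4)
im,d=ctrl.get_image("wrist"); I=ctrl.camera_info("wrist"); cv2.imwrite("pics/w1.png",im); np.savez("w1.npz",im=im,d=d,**I)
P=cloud(I,d); Z=P[...,2]
for lo,hi,n in((.084,.1,"bar"),):
    m=(Z>lo)&(Z<hi)&(np.hypot(P[...,0]-.598,P[...,1]-.073)<.04)
    q=(P[m][:,:2]*1000).astype(np.float32); print(n,len(q),cv2.minAreaRect(q) if len(q) else 0)
E
```

```text
time: 1.48
position: [0.5988, 0.0726, 0.2002]
tool_rot: [-0.569, -3.089, -0.0]
ft_force: [0.9, 0.5, 0.4]
grip_width: 0.69
grip_force: 0.0
time: 2.1
position: [0.598, 0.0741, 0.2003]
tool_rot: [-1.164, -2.918, 0.0]
ft_force: [-0.2, -0.4, 0.7]
grip_width: 0.69
grip_force: 0.0
t 2.1 pos [0.598  0.0741 0.2003] tilt 0.02 width 60.0 gf 0.0 ft [-0.2 -0.4  0.7]
shift mm [ -0.7  -0.7 125.3]
ydir 46.5 turn tool z 0.1 j7 0.725
bar 955 ((598.7847900390625, 76.98716735839844), (13.388123512268066, 49.08600997924805), 46.19670486450195)
```

View pics/w1.png

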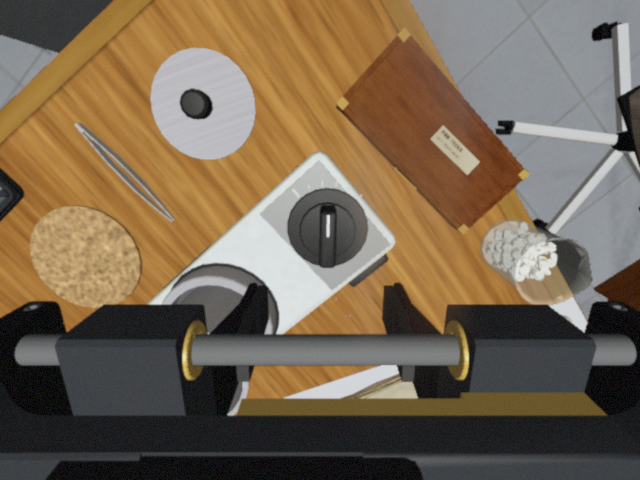

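The wrist view shows the bar at (328,235) aligned between the fingers, with nothing in the way. I'll descend, grip and turn.

```bash
python3 -m handwheel '[[0.05,0,0.001,0.04,0,0,0],[0.05,0,0,0.04,0,0,0],[0.05,0,0,0.03,0,0,0],[0.05,0,0,0.015,0,0,0],[0.05,0,0,0,0,0,0]]' 20; python3 -m handwheel '[[0,0,0,0,0,0,0],[0,0,0,0,0,0,0],[0,0,0,0,0,0,0],[0,0,0,0,0,0,0],[0,0,0,0,0,0,0],[0,0,0,0,0,0,0]]' 20
```

```text
time: 2.78
position: [0.5984, 0.0747, 0.0749]
tool_rot: [-1.166, -2.916, 0.001]
ft_force: [-1.2, 0.1, -0.3]
grip_width: 0.571
grip_force: 0.0
time: 3.52
position: [0.5995, 0.0753, 0.0759]
tool_rot: [1.166, 2.916, 0.002]
ft_force: [2.1, 2.0, 0.9]
grip_width: 0.162
grip_force: 20.0
```

```bash
python3 -m handwheel '[[0,0,0,0,0,0,-7],[0,0,0,0,0,0,-7],[0,0,0,0,0,0,-7],[0,0,0,0,0,0,-7],[0,0,0,0,0,0,-7],[0,0,0,0,0,0,-5],[0,0,0,0,0,0,0],[0,0,0,0,0,0,0]]' 20; python3 - <<'E'
from h import *
to(.598,.0732,.075,87.5); print(np.round(ctrl.get_state()["torque"],3))
E
```

```text
time: 4.53
position: [0.5996, 0.0756, 0.0759]
tool_rot: [0.1, 3.138, 0.002]
ft_force: [4.0, 3.0, 0.3]
grip_width: 0.159
grip_force: 20.0
t 4.53 pos [0.5996 0.0756 0.0759] tilt 0.11 width 13.9 gf 20.0 ft [4.  3.  0.3]
shift mm [ 1.4 -2.5  0.9]
ydir 86.3 turn tool z -1.2 j7 1.424
[ 0.607 -0.611  0.057]
```

```bash
python3 -m handwheel '[[0,0,0,0,0,0,-2],[0,0,0,0,0,0,-2],[0,0,0,0,0,0,0]]' 20; python3 - <<'E'
from h import *
to(.598,.0732,.075,87.5); print(np.round(ctrl.get_state()["torque"],3))
E
python3 -m handwheel '[[0.05,0,0,0,0,0,0],[0.05,0,0,0,0,0,0],[0.05,0,0,0,0,0,0],[0.05,0,0,-0.03,0,0,0],[0.05,0,0,-0.05,0,0,0],[0.05,0,0,-0.05,0,0,0],[0.05,0,0,0,0,0,0],[0.05,0,0,0,0,0,0]]' 20
python3 - <<'E'
from h import *
to(.523,-.107,.2,118.5)
im,d=ctrl.get_image("wrist"); I=ctrl.camera_info("wrist"); cv2.imwrite("pics/w2.png",im)
P=cloud(I,d); Z=P[...,2]
m=(Z>.084)&(Z<.1)&(np.hypot(P[...,0]-.5985,P[...,1]-.075)<.04)
q=(P[m][:,:2]*1000).astype(np.float32); print(len(q),cv2.minAreaRect(q) if len(q) else 0)
w=(abs(Z-.048)<.008)&(P[...,1]>-.2)&(P[...,1]<.2)&(P[...,0]>.5)
q=(P[w][:,:2]*1000).astype(np.float32); print(cv2.minAreaRect(q))
E
```

```text
time: 4.9
position: [0.5995, 0.0756, 0.0759]
tool_rot: [-0.011, 3.14, 0.002]
ft_force: [3.0, 4.5, 0.6]
grip_width: 0.165
grip_force: 20.8
t 4.9 pos [0.5995 0.0756 0.0759] tilt 0.12 width 14.3 gf 20.8 ft [3.  4.5 0.6]
shift mm [ 1.6 -2.4  0.9]
ydir 90.4 turn tool z 2.9 j7 1.492
[ 0.957 -0.84  -0.579]
time: 5.9
position: [0.5983, 0.0745, 0.2049]
tool_rot: [0.011, -3.14, 0.0]
ft_force: [-0.1, -1.1, -0.6]
grip_width: 0.576
grip_force: 0.0
t 5.9 pos [0.5983 0.0745 0.2049] tilt 0.07 width 50.1 gf 0.0 ft [-0.1 -1.1 -0.6]
shift mm [  76.5 -180.9    5. ]
ydir 90.4 turn tool z -28.1 j7 1.465
928 ((597.1836547851562, 76.40338897705078), (13.932976722717285, 48.699851989746094), 87.57778930664062)
((604.1553344726562, -45.30891418457031), (172.29934692382812, 346.37384033203125), 10.77483081817627)
```

View pics/w2.png

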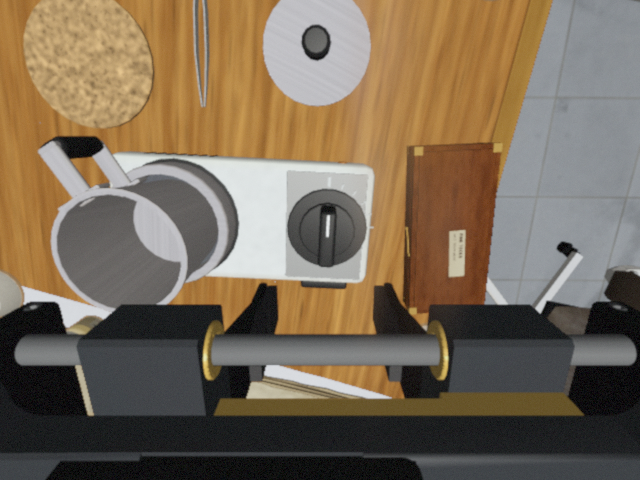

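The bar now lies at 87.6°, hard against the stop: the tool over-turned to 90.4° with 0.58 N m of moment. The wrist picture shows the pointer at (327,218) facing the front tick, so the control is off. Next I go to the handle, turning the long way round to leave wrist range.

```bash
python3 -m handwheel '[[0.05,0.019,-0.045,0,0,0,0],[0.05,0.019,-0.045,0,0,0,0],[0.05,0.019,-0.045,0,0,0,0],[0.05,0.019,-0.045,0.0,0,0,0],[0.05,0,0,0,0,0,10],[0.05,0,0,0,0,0,10],[0.05,0,0,0,0,0,10],[0.05,0,0,0,0,0,10],[0.05,0,0,0,0,0,10],[0.05,0,0,0,0,0,10],[0.05,0,0,0,0,0,10],[0.05,0,0,0,0,0,10]]'; python3 -m handwheel '[[0.05,0,0,0,0,0,10],[0.05,0,0,0,0,0,10],[0.05,0,0,0,0,0,10],[0.05,0,0,0,0,0,10],[0.05,0,0,0,0,0,10],[0.05,0,0,0,0,0,10],[0.05,0,0,0,0,0,10],[0.05,0,0,0,0,0,2],[0.05,0,0,0,0,0,0],[0.05,0,0,0,0,0,0]]'
cat > pot.py <<'E'
from h import *
def potfit(P,zt,c):
    Z=P[...,2]; q=P[(abs(Z-zt)<.012)&(np.hypot(P[...,0]-c[0],P[...,1]-c[1])<.1)]; c=np.array(c)
    for _ in range(30):
        r=np.hypot(*(q[:,:2]-c).T); a=q[(r<.050)&(abs(q[:,2]-zt)<.007)]
        s=np.linalg.lstsq(np.c_[2*a[:,:2],np.ones(len(a))],(a[:,:2]**2).sum(1),rcond=None)[0]; c=s[:2]
    r=np.hypot(*(q[:,:2]-c).T); h=q[(r>.052)&(r<.09)]; dv=h[:,:2].mean(0)-c
    print("pot",c.round(4),"R",np.sqrt(s[2]+c@c).round(4),"n",len(a),"hdir",np.degrees(np.arctan2(dv[1],dv[0])).round(1),"far",r[r<.09].max().round(4),len(h),"grip",(c+.08*dv/np.hypot(*dv)).round(4),"top z",np.percentile(q[:,2],[5,50,95]).round(4))
E
python3 - <<'E'
from pot import *
to(.523,-.107,.097,118.5)
for n in("top","wrist"):
    im,d=ctrl.get_image(n); I=ctrl.camera_info(n); cv2.imwrite(f"pics/{n}3.png",im); potfit(cloud(I,d),.143,(.593,-.069))
E
```

```text
time: 7.45
position: [0.5229, -0.1056, 0.2036]
tool_rot: [-2.016, -2.406, 0.004]
ft_force: [-0.2, -0.3, -0.9]
grip_width: 0.575
grip_force: 0.0
time: 8.7
position: [0.524, -0.1057, 0.2052]
tool_rot: [-3.045, -0.773, 0.001]
ft_force: [-0.3, -0.0, -0.0]
grip_width: 0.576
grip_force: 0.0
t 8.7 pos [ 0.524  -0.1057  0.2052] tilt 0.04 width 50.2 gf 0.0 ft [-0.3 -0.  -0. ]
shift mm [ -1.4   0.7 108.2]
ydir -61.5 turn tool z -0.0 j7 -0.882
pot [ 0.594  -0.0684] R 0.0434 n 127 hdir nan far 0.0465 0 grip [nan nan] top z [0.1333 0.1436 0.1471]
pot [ 0.5945 -0.0671] R 0.0433 n 4816 hdir -151.4 far 0.0852 882 grip [ 0.5243 -0.1053] top z [0.1334 0.1448 0.1469]pot.py:7: RuntimeWarning: Mean of empty slice.
  r=np.hypot(*(q[:,:2]-c).T); h=q[(r>.052)&(r<.09)]; dv=h[:,:2].mean(0)-c
  ret = um.true_divide(
```

View pics/wrist3.png

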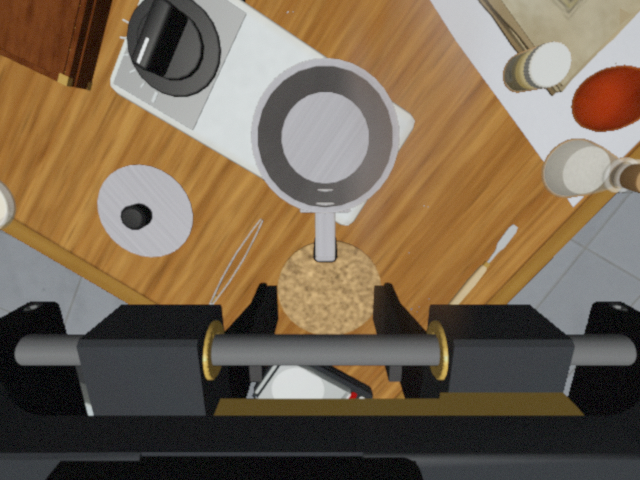

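The wrist view shows the strap pointing straight at the gripper with the fingers at (265,320) and (385,320). The grip at (325,255) is centred between them, and both cameras agree within 2 mm. I'll descend and pinch.

```bash
python3 -m handwheel '[[0.05,0,0,0.04,0,0,0],[0.05,0,0,0.04,0,0,0],[0.05,0,0,0.02,0,0,0],[0.05,0,0,0.01,0,0,0],[0.05,0,0,0,0,0,0]]'; python3 -m handwheel '[[0,0,0,0,0,0,0],[0,0,0,0,0,0,0],[0,0,0,0,0,0,0],[0,0,0,0,0,0,0],[0,0,0,0,0,0,0],[0,0,0,0,0,0,0]]' 60; python3 -m handwheel '[[0,0,0,-0.005,0,0,0],[0,0,0,-0.01,0,0,0],[0,0,0,-0.01,0,0,0],[0,0,0,-0.015,0,0,0],[0,0,0,0,0,0,0],[0,0,0,0,0,0,0]]' 60
python3 - <<'E'
from pot import *
to(.524,-.105,.2,118.5)
im,d=ctrl.get_image("scene"); cv2.imwrite("pics/s4.png",im[150:400,200:450].repeat(2,0).repeat(2,1))
E
```

```text
time: 9.43
position: [0.5241, -0.1057, 0.0954]
tool_rot: [-3.045, -0.771, 0.001]
ft_force: [0.6, 0.4, 0.2]
grip_width: 0.573
grip_force: 0.0
time: 10.18
position: [0.5243, -0.1057, 0.0958]
tool_rot: [-3.045, -0.771, -0.0]
ft_force: [-0.5, 1.0, 1.7]
grip_width: 0.196
grip_force: 60.0
time: 10.92
position: [0.5241, -0.1056, 0.1356]
tool_rot: [-3.045, -0.771, -0.0]
ft_force: [0.0, -0.3, -4.5]
grip_width: 0.203
grip_force: 60.0
t 10.93 pos [ 0.5241 -0.1056  0.1356] tilt 0.01 width 17.7 gf 60.0 ft [ 0.  -0.3 -4.5]
shift mm [  0.2  -0.6 -64.4]
ydir -61.6 turn tool z -0.1 j7 -0.854
```

View pics/s4.png

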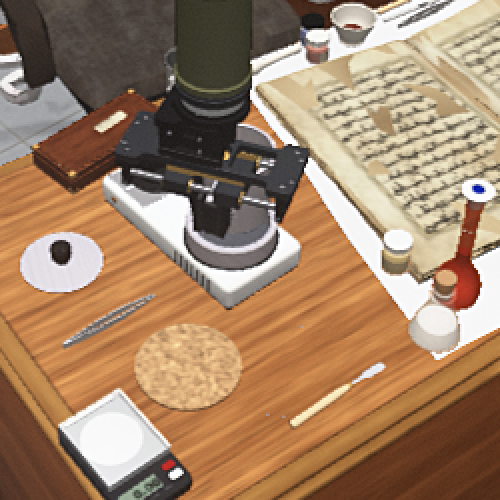

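The pot is held at 17.7 mm opening and weighs about 4.5 N. In the picture it has come up out of the collar around (232,215). I'll raise it a bit more and check its tilt from the wrist depth.

```bash
python3 -m handwheel '[[0,0,0,-0.02,0,0,0],[0,0,0,-0.02,0,0,0],[0,0,0,0,0,0,0],[0,0,0,0,0,0,0]]' 60
cat >> pot.py <<'E'
def rim(P,c,zt):
    Z=P[...,2]; r=np.hypot(P[...,0]-c[0],P[...,1]-c[1]); q=P[(r>.040)&(r<.047)&(abs(Z-zt)<.015)]
    k=np.ones(len(q),bool)
    for _ in range(10):
        s=np.linalg.lstsq(np.c_[q[k,:2]-c,np.ones(k.sum())],q[k,2],rcond=None)[0]; e=q[:,2]-np.c_[q[:,:2]-c,np.ones(len(q))]@s; k=abs(e)<.003
    print("rim tilt rad",s[:2].round(3),"z",s[2].round(4),k.sum())
E
python3 - <<'E'
from pot import *
to(.449,-.233,.175,0)
im,d=ctrl.get_image("wrist"); I=ctrl.camera_info("wrist"); P=cloud(I,d)
potfit(P,.223,(.594,-.067)); rim(P,np.array([.594,-.067]),.225)
E
```

```text
time: 11.48
position: [0.5235, -0.1056, 0.1744]
tool_rot: [-3.045, -0.771, 0.002]
ft_force: [-0.0, 0.0, -3.9]
grip_width: 0.204
grip_force: 60.0
t 11.47 pos [ 0.5235 -0.1056  0.1744] tilt 0.1 width 17.8 gf 60.0 ft [-0.   0.  -3.9]
shift mm [-126.1   76.7   -0.5]
ydir -61.6 turn tool z -61.6 j7 -0.872
pot [ 0.5937 -0.0669] R 0.0429 n 17101 hdir -151.5 far 0.09 2940 grip [ 0.5234 -0.1051] top z [0.2124 0.2216 0.2247]
rim tilt rad [-0.009 -0.004] z 0.2233 12807
```

```bash
python3 -m handwheel '[[0,0,0,0,0,0,-5],[0,0,0,0,0,0,-7],[0,0,0,0,0,0,-7],[0,0,0,0,0,0,-7],[0,0,0,0,0,0,-7],[0,0,0,0,0,0,-7],[0,0,0,0,0,0,-7],[0,0,0,0,0,0,-7],[0,0,0,0,0,0,-5],[0,0,0,0,0,0,-2.5],[0,0,0,0,0,0,0]]' 60; python3 -m handwheel '[[0,-0.008,-0.005,0,0,0,0],[0,-0.016,-0.009,0,0,0,0],[0,-0.016,-0.009,0,0,0,0],[0,-0.016,-0.009,0,0,0,0],[0,-0.016,-0.009,0,0,0,0],[0,-0.016,-0.009,0,0,0,0],[0,-0.016,-0.009,0,0,0,0],[0,-0.016,-0.009,0,0,0,0],[0,-0.007,-0.006,0,0,0,0],[0,0,0,0,0,0,0],[0,0,0,0,0,0,0]]' 60
python3 - <<'E'
from pot import *
to(.450,-.233,.051,0)
im,d=ctrl.get_image("wrist"); I=ctrl.camera_info("wrist"); P=cloud(I,d); cv2.imwrite("pics/w5.png",im)
potfit(P,.223,(.45,-.153)); rim(P,np.array([.45,-.153]),.225)
im,d=ctrl.get_image("top"); P=cloud(ctrl.camera_info("top"),d);potfit(P,.223,(.45,-.153))
E
```

```text
time: 12.9
position: [0.5237, -0.1057, 0.1746]
tool_rot: [-2.223, -2.218, 0.002]
ft_force: [1.0, 0.4, -3.8]
grip_width: 0.2
grip_force: 60.0
time: 14.28
position: [0.4504, -0.2318, 0.1755]
tool_rot: [-2.222, -2.221, -0.001]
ft_force: [0.5, 0.1, -3.6]
grip_width: 0.202
grip_force: 60.0
t 14.28 pos [ 0.4504 -0.2318  0.1755] tilt 0.03 width 17.5 gf 60.0 ft [ 0.5  0.1 -3.6]
shift mm [ -1.3  -0.5 124.5]
ydir -0.0 turn tool z -0.0 j7 0.448
pot [ 0.4503 -0.1513] R 0.0428 n 18423 hdir -89.9 far 0.09 3012 grip [ 0.4505 -0.2313] top z [0.2125 0.2224 0.2261]
rim tilt rad [-0.001 -0.009] z 0.2249 11958
pot [ 0.4499 -0.1531] R 0.0439 n 349 hdir -89.3 far 0.0541 8 grip [ 0.4509 -0.233 ] top z [0.2149 0.2234 0.2265]
```

View pics/w5.png

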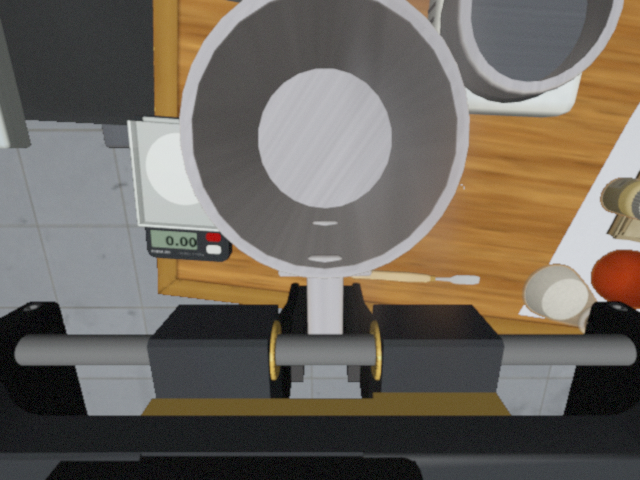

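The picture shows the pot upright around (325,135), held squarely by the strap at (325,300). It hides the mat, and its measured axis is (0.450,-0.152), within 2 mm of the mat's centre. I'll lower it gently.

```bash
python3 -m handwheel '[[0,0,0,0.015,0,0,0],[0,0,0,0.02,0,0,0],[0,0,0,0.02,0,0,0],[0,0,0,0.02,0,0,0],[0,0,0,0.02,0,0,0],[0,0,0,0.012,0,0,0],[0,0,0,0.007,0,0,0],[0,0,0,0.003,0,0,0],[0,0,0,0.002,0,0,0],[0,0,0,0,0,0,0]]' 60; python3 -m handwheel '[[0,0,0,0.002,0,0,0],[0,0,0,0.001,0,0,0],[0,0,0,0.001,0,0,0],[0,0,0,0,0,0,0]]'
```

```text
time: 15.62
position: [0.4502, -0.2327, 0.0569]
tool_rot: [2.223, 2.219, 0.001]
ft_force: [0.7, 0.3, -2.9]
grip_width: 0.203
grip_force: 60.0
time: 16.12
position: [0.45, -0.2326, 0.0525]
tool_rot: [-2.223, -2.22, -0.0]
ft_force: [-0.2, -0.7, -3.6]
grip_width: 0.205
grip_force: 60.0
```

```bash
python3 -m handwheel '[[0,0,0,0.001,0,0,0],[0,0,0,0,0,0,0]]';  python3 -m handwheel '[[0,0,0,0.001,0,0,0],[0,0,0,0,0,0,0]]'
```

```text
time: 16.38
position: [0.4502, -0.2328, 0.0519]
tool_rot: [2.223, 2.219, 0.001]
ft_force: [-0.2, -1.0, -0.1]
grip_width: 0.204
grip_force: 60.0
time: 16.62
position: [0.4503, -0.2331, 0.0516]
tool_rot: [2.224, 2.219, 0.001]
ft_force: [-2.5, -0.6, 6.8]
grip_width: 0.203
grip_force: 60.0
```

Contact is made at +7 N. I'll release, rise and check.

```bash
python3 -m handwheel '[[0.03,0,0,0,0,0,0],[0.05,0,0,0,0,0,0],[0.05,0,0,0,0,0,0],[0.05,0,0,0,0,0,0],[0.05,0,0,-0.03,0,0,0],[0.05,0,0,-0.05,0,0,0],[0.05,0,0,-0.05,0,0,0],[0.05,0,0,0,0,0,0]]' 20
python3 - <<'E'
from pot import *
to(.4365,.064,.15,0)
im,d=ctrl.get_image("wrist"); I=ctrl.camera_info("wrist"); P=cloud(I,d)
potfit(P,.101,(.45,-.153)); rim(P,np.array([.45,-.153]),.101)
im,d=ctrl.get_image("top"); P=cloud(ctrl.camera_info("top"),d);potfit(P,.101,(.45,-.153))
E
```

```text
time: 17.62
position: [0.4526, -0.2338, 0.1847]
tool_rot: [2.218, 2.214, 0.007]
ft_force: [1.0, 0.1, -0.9]
grip_width: 0.576
grip_force: 0.0
t 17.62 pos [ 0.4526 -0.2338  0.1847] tilt 0.48 width 50.1 gf 0.0 ft [ 1.   0.1 -0.9]
shift mm [297.8 -16.9  34. ]
ydir -0.1 turn tool z -0.1 j7 0.445
pot [ 0.4481 -0.1514] R 0.0436 n 3327 hdir -89.7 far 0.0842 689 grip [ 0.4485 -0.2314] top z [0.0911 0.0988 0.1006]
rim tilt rad [-0.005  0.001] z 0.0994 2578
pot [ 0.4497 -0.1543] R 0.0439 n 263 hdir -90.2 far 0.0753 63 grip [ 0.4494 -0.2343] top z [0.0924 0.0992 0.1035]
```

```bash
python3 -m handwheel '[[0.05,0.05,-0.003,0,0,0,0],[0.05,0.05,-0.003,0,0,0,0],[0.05,0.05,-0.003,0,0,0,0],[0.05,0.05,-0.003,0,0,0,0],[0.05,0.05,-0.003,0,0,0,0],[0.05,0.048,-0.002,0,0,0,0],[0.05,0,0,0,0,0,0],[0.05,0,0,0,0,0,0]]' 20
cat > lid.py <<'E'
from h import *
def lidfit(n,zo,c):
    im,d=ctrl.get_image(n); I=ctrl.camera_info(n); P=cloud(I,d); Z=P[...,2]; r=np.hypot(P[...,0]-c[0],P[...,1]-c[1])
    for lo,hi,R,z in((.005,.02,.065,.012),(.029,.045,.03,.037)):
        m=((Z>zo+lo)&(Z<zo+hi)&(r<R)).astype(np.uint8); q=(P[m>0][:,:2]*1000).astype(np.float32)
        if len(q)>5: print(n,"z",z,len(q),"circle",np.round(cv2.minEnclosingCircle(q)[0],1),round(cv2.minEnclosingCircle(q)[1],1),"rect",np.round(cv2.minAreaRect(q)[0],1),np.round(cv2.minAreaRect(q)[1],1),"medz",np.median(P[m>0][:,2]).round(4))
    return im
E
python3 - <<'E'
from lid import *
to(.4365,.064,.013,0)
im=lidfit("wrist",0,(.4365,.064)); cv2.imwrite("pics/w6.png",im)
E
```

```text
time: 18.73
position: [0.4327, 0.0647, 0.1792]
tool_rot: [-2.223, -2.219, 0.004]
ft_force: [0.1, -0.8, -0.1]
grip_width: 0.578
grip_force: 0.0
t 18.73 pos [0.4327 0.0647 0.1792] tilt 0.16 width 50.3 gf 0.0 ft [ 0.1 -0.8 -0.1]
shift mm [ -0.5   4.2 166.2]
ydir -0.1 turn tool z -0.1 j7 -0.237
wrist z 0.012 7029 circle [437.9  65.3] 50.1 rect [437.6  65.8] [98.6 99. ] medz 0.013
wrist z 0.037 593 circle [438.   65.5] 12.9 rect [437.9  65.8] [25.  24.2] medz 0.0378
```

View pics/w6.png

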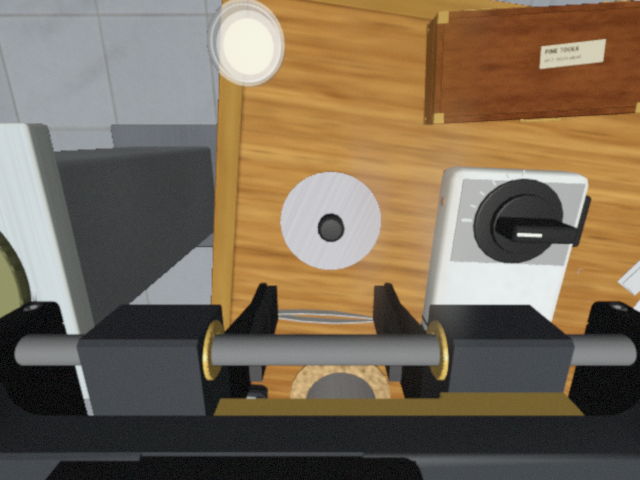

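The wrist view shows the lid at (331,220), its knob at (331,228), and the control bar still at off. I'll descend onto the lid knob.

```bash
python3 -m handwheel '[[0.05,0,0.0045,0.04,0,0,0],[0.05,0,0,0.05,0,0,0],[0.05,0,0,0.04,0,0,0],[0.05,0,0,0.02,0,0,0],[0.05,0,0,0.01,0,0,0],[0.05,0,0,0.002,0,0,0],[0.05,0,0,0,0,0,0]]' 20
python3 - <<'E'
from h import *
to(.4373,.065,.016,0)
E
```

```text
time: 19.65
position: [0.4387, 0.0653, 0.0193]
tool_rot: [2.224, 2.218, 0.002]
ft_force: [-0.2, 0.4, 0.7]
grip_width: 0.579
grip_force: 0.0
t 19.65 pos [0.4387 0.0653 0.0193] tilt 0.08 width 50.4 gf 0.0 ft [-0.2  0.4  0.7]
shift mm [-0.3 -1.4  3.3]
ydir -0.1 turn tool z -0.1 j7 -0.182
```

Down a little more, then grip, lift and check the lid in the fingers.

```bash
python3 -m handwheel '[[0.05,0,-0.001,0.003,0,0,0],[0.05,0,0,0,0,0,0],[0,0,0,0,0,0,0],[0,0,0,0,0,0,0],[0,0,0,0,0,0,0],[0,0,0,0,0,0,0],[0,0,0,0,0,0,0]]' 30; python3 -m handwheel '[[0,0,0,-0.02,0,0,0],[0,0,0,-0.05,0,0,0],[0,0,0,-0.05,0,0,0],[0,0,0,-0.03,0,0,0],[0,0,0,0,0,0,0],[0,0,0,0,0,0,0]]' 30
python3 - <<'E'
from lid import *
to(.449,-.153,.17,0)
s=ctrl.get_state(); p=s["position"]; print(p)
for n in("wrist","top"):
    im,d=ctrl.get_image(n); P=cloud(ctrl.camera_info(n),d); Z=P[...,2]; r=np.hypot(P[...,0]-p[0],P[...,1]-p[1])
    m=(abs(Z-(p[2]-.004))<.012)&(r<.056); q=P[m]; print(n,len(q),"z",np.percentile(q[:,2],[5,50,95]).round(4)) 
    if len(q)>50: print(cv2.minEnclosingCircle((q[:,:2]*1000).astype(np.float32)),np.linalg.lstsq(np.c_[q[:,:2],np.ones(len(q))],q[:,2],rcond=None)[0].round(3))
    cv2.imwrite(f"pics/{n}7.png",im)
E
```

```text
time: 20.52
position: [0.4371, 0.0655, 0.0156]
tool_rot: [2.223, 2.219, 0.0]
ft_force: [-0.2, -0.3, 0.6]
grip_width: 0.278
grip_force: 30.0
time: 21.28
position: [0.4359, 0.0652, 0.1641]
tool_rot: [-2.222, -2.219, 0.003]
ft_force: [-0.6, 0.2, -1.8]
grip_width: 0.276
grip_force: 30.0
t 21.27 pos [0.4359 0.0652 0.1641] tilt 0.13 width 24.0 gf 30.0 ft [-0.6  0.2 -1.8]
shift mm [-218.2   13.4   -5.8]
ydir -0.1 turn tool z -0.1 j7 -0.232
[0.43593007 0.06523302 0.16409333]
wrist 14093 z [0.1593 0.1608 0.1621]
((435.4563293457031, 65.16651153564453), 50.2682991027832) [-0.005 -0.012  0.164]
top 257 z [0.1562 0.1593 0.1624]
((436.1353759765625, 30.4995174407959), 36.39917755126953) [-0.003  0.073  0.159]
```

View pics/wrist7.png

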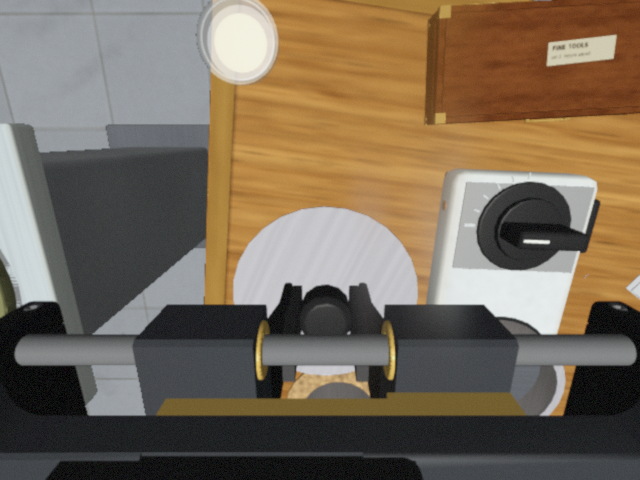

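The lid hangs flat and centred in the fingers, with its disc at (325,290) and knob at (325,310). I'll carry it over the pot.

```bash
python3 -m handwheel '[[0,-0.02,0.002,0,0,0,0],[0,-0.035,0.0022,0,0,0,0],[0,-0.035,0.0022,0,0,0,0],[0,-0.035,0.0022,0,0,0,0],[0,-0.035,0.0022,0,0,0,0],[0,-0.035,0.002,0,0,0,0],[0,-0.0227,0.0008,0,0,0,0],[0,0,0,0,0,0,0],[0,0,0,0,0,0,0],[0,0,0,0,0,0,0]]' 30
python3 - <<'E'
from h import *
to(.4495,-.1525,.125,0)
E
```

```text
time: 22.62
position: [0.4501, -0.151, 0.1651]
tool_rot: [-2.221, -2.221, 0.0]
ft_force: [-0.5, -0.2, -1.2]
grip_width: 0.279
grip_force: 30.0
t 22.62 pos [ 0.4501 -0.151   0.1651] tilt 0.05 width 24.2 gf 30.0 ft [-0.5 -0.2 -1.2]
shift mm [-1.6 -0.6 40.1]
ydir 0.0 turn tool z 0.0 j7 0.257
```

```bash
python3 -m handwheel '[[0,-0.0015,-0.0005,0.02,0,0,0],[0,0,0,0.02,0,0,0],[0,0,0,0.004,0,0,0],[0,0,0,0,0,0,0],[0,0,0,0,0,0,0]]' 30;python3 -m handwheel '[[0,0,0,0.003,0,0,0],[0,0,0,0.002,0,0,0],[0,0,0,0,0,0,0]]'; python3 -m handwheel '[[0,0,0,0.003,0,0,0],[0,0,0,0.0,0,0,0]]'
```

```text
time: 23.25
position: [0.4504, -0.1537, 0.1224]
tool_rot: [2.222, 2.219, 0.002]
ft_force: [0.0, 0.7, -1.0]
grip_width: 0.281
grip_force: 30.0
time: 23.62
position: [0.4495, -0.1537, 0.1164]
tool_rot: [-2.223, -2.219, 0.0]
ft_force: [0.5, 0.1, -0.8]
grip_width: 0.28
grip_force: 30.0
time: 23.88
position: [0.4494, -0.1537, 0.1133]
tool_rot: [-2.223, -2.219, 0.0]
ft_force: [-0.1, -0.7, -1.3]
grip_width: 0.278
grip_force: 30.0
```

The lip is entering without resistance, so I'll continue down.

```bash
python3 -m handwheel '[[0,0,0,0.003,0,0,0],[0,0,0,0,0,0,0]]';python3 -m handwheel '[[0,0,0,0.0015,0,0,0],[0,0,0,0,0,0,0]]'; python3 -m handwheel '[[0,0,0,0.001,0,0,0],[0,0,0,0.0,0,0,0]]'
```

```text
time: 24.12
position: [0.4495, -0.1537, 0.1103]
tool_rot: [-2.223, -2.219, 0.0]
ft_force: [0.4, 0.2, -1.8]
grip_width: 0.28
grip_force: 30.0
time: 24.38
position: [0.4496, -0.1538, 0.109]
tool_rot: [-2.223, -2.219, 0.0]
ft_force: [0.2, 0.3, -1.6]
grip_width: 0.277
grip_force: 30.0
time: 24.62
position: [0.4498, -0.1538, 0.1087]
tool_rot: [-2.223, -2.219, -0.001]
ft_force: [-1.5, 0.2, 4.5]
grip_width: 0.279
grip_force: 30.0
```

Seated at the expected height (0.1087). I'll release, rise and verify.

```bash
python3 -m handwheel '[[0.03,0,0,0,0,0,0],[0.05,0,0,0,0,0,0],[0.05,0,0,0,0,0,0],[0.05,0,0,0,0,0,0],[0.05,0,0,-0.03,0,0,0],[0.05,0,0,-0.05,0,0,0],[0.05,0.04,0,-0.05,0,0,0],[0.05,0,0,0,0,0,0],[0.05,0,0,0,0,0,0],[0.05,0,0,0,0,0,0]]' 20
python3 - <<'E'
from lid import *
to(.45,-.15,.2,0)
for n in("wrist","top"):
    im,d=ctrl.get_image(n); P=cloud(ctrl.camera_info(n),d); Z=P[...,2]; r=np.hypot(P[...,0]-.4495,P[...,1]+.153)
    m=(abs(Z-.105)<.012)&(r<.056); q=P[m]; print(n,len(q),"z",np.percentile(q[:,2],[5,50,95]).round(4)) 
    if len(q)>50: print(cv2.minEnclosingCircle((q[:,:2]*1000).astype(np.float32)),np.linalg.lstsq(np.c_[q[:,:2],np.ones(len(q))],q[:,2],rcond=None)[0].round(3))
im,d=ctrl.get_image("scene"); cv2.imwrite("pics/s8.png",im[150:400,200:450].repeat(2,0).repeat(2,1))
E
```

```text
time: 25.88
position: [0.4487, -0.1155, 0.2353]
tool_rot: [-2.224, -2.217, 0.003]
ft_force: [0.7, -0.4, -0.2]
grip_width: 0.574
grip_force: 0.0
t 25.88 pos [ 0.4487 -0.1155  0.2353] tilt 0.16 width 49.9 gf 0.0 ft [ 0.7 -0.4 -0.2]
shift mm [-34.5   1.5  35.3]
ydir -0.2 turn tool z -0.2 j7 0.147
wrist 7679 z [0.1044 0.1059 0.1071]
((449.8263244628906, -156.2045440673828), 52.79431915283203) [-0.002  0.001  0.107]Traceback (most recent call last):
  File "<stdin>", line 5, in <module>
    return _quantile_unchecked(
        a, q, axis, out, overwrite_input, method, keepdims, weights)
    return _ureduce(a,
                    func=_quantile_ureduce_func,
    ...<5 lines>...
                    overwrite_input=overwrite_input,
                    method=method)
    r = func(a, **kwargs)
    result = _quantile(arr,
                       quantiles=q,
    ...<2 lines>...
                       out=out,
                       weights=wgt)
    slices_having_nans = np.isnan(arr[-1, ...])
                                  ~~~^^^^^^^^^
IndexError: index -1 is out of bounds for axis 0 with size 0
```

The lid is flat (tilt about 0.002 rad). Its top is at 0.106 m, against 0.105 m expected when seated and 0.113 m if it were sitting on the rim. The robot is clear, so I'm handing in.

```bash
python3 -c "
from bench import ctrl
print(ctrl.close_job())"
```

```text
the job is handed in; nothing more can be done
None
```

I turned the control off, lifted the pot by its handle onto the cork mat, put the lid on flat with its lip inside the rim, and handed the job in at about 26 s; by my measurements all of it is in tolerance, but the hand-in gave no verdict and I took no closing picture of the glassware.

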